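Make room on the stock shelf and complete the row of lens barrels

TASK

Lift the aluminium case by its handle off the low shelf and set it down squarely in the middle of the rubber mat beside it. In the space it leaves, stand the two loose lens barrels from the table upright on the two free places so that all four barrels make one neat, straight, evenly spaced row, one at each blank label, along the middle of the board. Set everything down gently, do not tip anything, and leave the barrels already on the shelf and the other stock where they are.

Things in the scene. Friction and masses are not known exactly. Their poses are not given: they have to be found in the camera images.
- shelf: low dark-steel shelf fixed on the table, 350 mm long (its y) by 110 mm deep (its x), top of its board 50 mm above the table; origin on the table under its centre, x across the row, y along the row. Four places in one straight line along the middle of the board, 80 mm apart, each with a blank white paper label (15 x 36 mm) flat on the board at the edge nearer the robot
- place1 (a point): point on top of the shelf board at the middle of the first place, at shelf y = +120 mm (row_a stands there); axes as the shelf
- place2 (a point): same, second place, shelf y = +40 mm (row_b stands there)
- place3 (a point): same, third place, shelf y = -40 mm (under the case at the start)
- place4 (a point): same, fourth place, shelf y = -120 mm (under the case at the start)
- row_a: lens barrel already standing on the shelf, on the first place: plain black lens barrel, an upright solid cylinder 56 mm in diameter and 100 mm tall, 0.25 kg, with thin steel bands and glass on top; origin at the centre of its underside, z up its axis (its yaw means nothing)
- row_b: lens barrel already standing on the shelf, on the second place, same size as row_a; origin at the centre of its underside
- barrel_1: one of the two lens barrels standing on the table in front of the shelf and mat: plain black lens barrel, an upright solid cylinder 56 mm in diameter and 100 mm tall, 0.25 kg, with thin steel bands and glass on top; origin at the centre of its underside, z up its axis (its yaw means nothing)
- barrel_2: the other lens barrel on the table, identical to barrel_1; origin at the centre of its underside
- case: aluminium accessory case 80 mm (its x) by 140 mm (its y) by 75 mm high, about 0.6 kg, standing on the shelf over the third and fourth places; origin at the centre of its underside. A black bar handle, 16 x 16 mm in section and 110 mm long along the case's y, stands over the middle of the top: bar centre 110 mm above the origin, 27 mm clear between bar and case top
- mat: black rubber mat fixed on the table beside the shelf, 160 mm (its x) by 220 mm (its y), 6 mm thick; origin on the table under its centre
- jar: bystander: white screw-top jar on the table, 68 mm in diameter, 65 mm high; origin at the centre of its underside
- carton: bystander: small cardboard carton on the table, 55 x 75 x 50 mm high; origin at the centre of its underside
- eyepiece: bystander: black eyepiece standing on the table, 48 mm across at its widest, 75 mm high with a narrow foot 32 mm across; origin at the centre of its underside
Not all that is in view belongs to the job. What is shaped like the barrel_2 but blue or red is not meant.

How it is judged:
On the way, in this order (a step that is already met when the one before it is completed fails the run):
1. the case is lifted upright by its handle, clear of the shelf board (height (world z) of case above 0.065 m and angle between case's own z axis and vertical below 0.4 rad and contact force between case and the fingers above 0.5 N and contact force between case and shelf below 0.1 N), for 0.1 s.
2. the case stands squarely on the mat, let go (x of case in the frame of mat between -0.035 and 0.035 m and y of case in the frame of mat between -0.035 and 0.035 m and z of case in the frame of mat below 0.011 m and angle between case's own z axis and vertical below 0.08 rad and angle between the y axis of case and the y axis of mat, either way round below 0.3 rad and linear speed of case below 0.02 m/s and contact force between case and the fingers below 0.1 N), for 0.2 s.
At the end, for the whole second after the job is handed in: Upright (0.08 rad), still: case on mat, centre within 35 mm along each mat axis, 0.3 rad square; barrel_1 and barrel_2 on the board, one within 15 mm of place3, the other of place4; row_a, row_b within 12 mm and jar, carton, eyepiece within 30 mm of their starts, upright (x of case in the frame of mat between -0.035 and 0.035 m and y of case in the frame of mat between -0.035 and 0.035 m and z of case in the frame of mat below 0.011 m and angle between each of case, barrel_1, barrel_2, row_a, row_b, jar, carton, eyepiece's own z axis and vertical below 0.08 rad and angle between the y axis of case and the y axis of mat, either way round below 0.3 rad and linear speed of each of case, barrel_1, barrel_2 below 0.02 m/s and z of barrel_1 in the frame of shelf between 0.044 and 0.056 m and z of barrel_2 in the frame of shelf between 0.044 and 0.056 m and ((horizontal distance between barrel_1 and place3 below 0.015 m and horizontal distance between barrel_2 and place4 below 0.015 m) or (horizontal distance between barrel_1 and place4 below 0.015 m and horizontal distance between barrel_2 and place3 below 0.015 m)) and distance of each of row_a, row_b from where it was at the start of the episode below 0.012 m and distance of each of jar, carton, eyepiece from where it was at the start of the episode below 0.03 m); the robot touches nothing.
It fails at once if the case or a lens barrel is tipped by more than 0.6 rad (angle between any of case, barrel_1, barrel_2, row_a, row_b's own z axis and vertical above 0.6 rad).
It fails at once if the case or a barrel is dropped: it falls free of the fingers at over 0.35 m/s (a fall of about 6 mm) ((contact force between case and the fingers below 0.05 N and linear speed of case above 0.35 m/s) or (contact force between barrel_1 and the fingers below 0.05 N and linear speed of barrel_1 above 0.35 m/s) or (contact force between barrel_2 and the fingers below 0.05 N and linear speed of barrel_2 above 0.35 m/s)).
It fails at once if the case or a barrel is slammed down: it strikes the mat or the shelf at over 0.3 m/s ((contact force between case and mat above 1 N and linear speed of case above 0.3 m/s) or (contact force between barrel_1 and shelf above 1 N and linear speed of barrel_1 above 0.3 m/s) or (contact force between barrel_2 and shelf above 1 N and linear speed of barrel_2 above 0.3 m/s)).
It fails at once if a barrel already on the shelf is pushed more than 30 mm, or other stock more than 60 mm (distance of any of row_a, row_b from where it was at the start of the episode above 0.03 m or distance of any of jar, carton, eyepiece from where it was at the start of the episode above 0.06 m).
It also fails if it takes over 72 s, if anything falls off the work surface, if the arm or the gripper's body presses on something with over 40 N, if the wrist force passes 120 N, or if a joint passes its speed limit or range.

ROBOT

A 6-joint arm with a two-finger parallel gripper is mounted at the origin on the work surface. World frame = base frame: x ahead of the robot, y to its left, z up, the work surface at z = 0. Lengths are in m, angles in rad, forces in N, time in s.
With the tool pointing down it reaches from about 0.325 to 0.9 m from the base axis. Payload 6.1 kg.
Tool frame: the origin (TCP) lies midway between the tips of the shut fingers; the grasp point (between the pads) lies 19 mm behind it; x points along the fingers, y is the direction in which the jaws open and shut, and the axes are right-handed (so a half turn about x gives the same grasp; the last joint's range is limited). The gripper opens to 85 mm and grips with 20 to 120 N. Pads are 22 mm wide; open, the fingers measure 114 mm over their backs; the gripper's body (76 mm by 85 mm) begins 54 mm behind the grasp point. The pads swing forward as they close: fully open they stand 13 mm farther back than shut.
Start: joints at [-1.273, 0.22, 1.526, -0, 1.395, -0.126], TCP at [0.257, -0.57, 0.231] pointing down, gripper open.
Joint ranges: [-2.98, 2.98], [-0.91, 2.08], [0.09, 2.57], [-1.24, 4.39], [0.2, 2.65], [-2.68, 2.68]. Speed limits (rad/s): [2.57, 2.57, 3.01, 3.14, 3.14, 3.14].

INTERFACE

Orientations are given as [roll, pitch, yaw] about the fixed x, y, z axes, in that order (R = Rz(yaw) Ry(pitch) Rx(roll)).
In Python, from plant import movep, move_l, set_joints, gripper_to, hold, inverse_kinematics, observe, get_image, get_calibration, Unreachable, job_done gives the robot as it stands. Calls block until the motion is done:
- movep(position, orientation): joint-space move of the TCP to a pose.
- move_l(position, feed=0.15, rotation=None, max_force=None): straight line of the TCP; rotation=None keeps the orientation; feed is the mean speed in m/s. With max_force (N) it stops when the force on the tool has changed by that much, and returns True; else False.
- set_joints(angles): joint-space move.
- gripper_to(opening, f_grip=None): finger opening in m; f_grip is the grip in N (None keeps the last); returns when the fingers have stopped.
- hold(seconds).
- inverse_kinematics(position, orientation): joint angles nearest the present ones, or None.
- observe(): the state.
- get_image(name): name is "scene" or "side" or "wrist"; returns (picture, depth): 400x640x3 uint8, red, green, blue; 400x640 float32, m along the optical axis (not along the pixel's ray), 0 where there is no reading.
- get_calibration(name): a dict with "intrinsics" (3x3 intrinsics, pixels), "dist_coeffs" ([k1, k2, p1, p2, k3] as OpenCV has them; the pictures are not rectified), "world_from_camera" (4x4, takes a point from camera to world coordinates). Camera axes: x right, y down, z forward; pixel columns grow to the right and rows downward; lengths in m; the calibration is good to about 2 mm. A picture is of the moment at which its call begins: read the wrist's pose just before it. get_calibration takes no time and is no camera call; for the wrist camera it gives the pose at the moment of the call.
A pose or a line that the arm cannot do raises Unreachable and nothing moves.
- job_done(): hands the job in, once; it reports no verdict.
The state is a dict: "time_s": time; "q": joint angles; "joint_velocities": joint speeds; "joint_torque": joint torques, N m; "eef_pos": TCP position; "tcp_rot": TCP orientation; "ft_force": force on the tool from outside, world axes, zero at the start; "torque": the same for the moment, N m; "opening": finger opening in m.
Only numpy, scipy, OpenCV 4.12 (cv2) and the standard library are available. Lean on these libraries where they do the work, as an engineer would, in place of code of your own. Each camera call takes 0.05 s, during which the arm holds its last target. There are 200 camera calls.

## Working session

There is one attempt and no reset: what is moved stays moved. The work goes in short steps, each a Python script; the robot and the scene stay as the last script left them, time stands still between calls to the robot, and variables do not carry over. Pictures are saved under pics/ and viewed, about 8 in all and at most 12, crops included, and the job is handed in when it is done.

```bash
ls; mkdir -p pics; cat > h.py <<'E'
import numpy as np, cv2
from plant import *
def snap(n,f):
    c=get_calibration(n); im,d=get_image(n)
    np.savez(f'pics/{f}.npz',im=im,d=d,K=c['intrinsics'],D=c['dist_coeffs'],T=c['world_from_camera'])
    cv2.imwrite(f'pics/{f}.png',im[:,:,::-1]); return im,d,c
def load(f): return np.load(f'pics/{f}.npz')
def rays(s,uv):
    uv=np.asarray(uv,float).reshape(-1,1,2)
    n=cv2.undistortPoints(uv,np.array(s['K'],float),np.array(s['D'],float)).reshape(-1,2)
    return np.c_[n,np.ones(len(n))]
def plane(s,uv,z):
    T=np.array(s['T']); r=rays(s,uv)@T[:3,:3].T; o=T[:3,3]
    return o+r*((z-o[2])/r[:,2])[:,None]
def cloud(s):
    T=np.array(s['T']); d=s['d']; v,u=np.mgrid[:d.shape[0],:d.shape[1]]
    r=rays(s,np.c_[u.ravel(),v.ravel()])*d.ravel()[:,None]
    p=r@T[:3,:3].T+T[:3,3]; p[d.ravel()==0]=np.nan
    return p.reshape(*d.shape,3)
E
python3 - <<'E'
from h import *
for n in('scene','side'):
    im,d,c=snap(n,n+'0'); print(n,np.round(c['world_from_camera'],3).tolist())
a=cv2.imread('pics/scene0.png');b=cv2.imread('pics/side0.png')
o=observe();print(o['time_s'],o['tcp_rot'],o['opening'])
E
```

```text
pics
scene [[0.751, 0.552, -0.363, 0.927], [0.661, -0.621, 0.421, -0.54], [0.007, -0.556, -0.831, 1.159], [0.0, 0.0, 0.0, 1.0]]
side [[-0.778, -0.371, 0.507, -0.273], [-0.628, 0.477, -0.614, 0.832], [-0.014, -0.797, -0.604, 0.894], [0.0, 0.0, 0.0, 1.0]]
0.1 [-1.69462602  1.5690415   1.87071701] 0.08506419146795705
```

View pics/scene0.png

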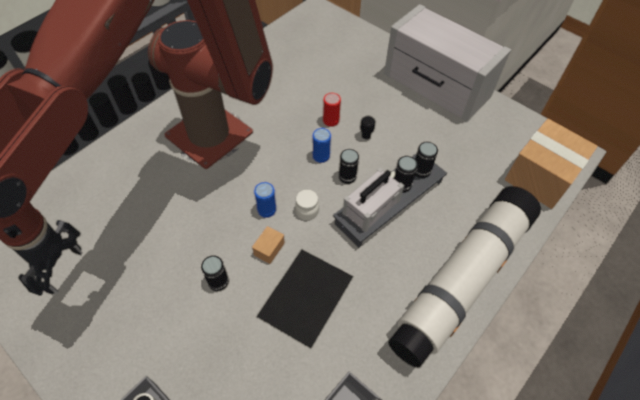

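View pics/side0.png

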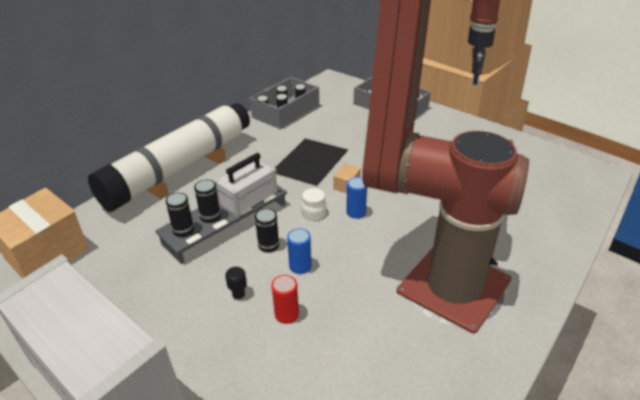

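Scene view: the loose black barrels are at (348,165) and (214,271). The blue cylinders at (321,145) and (265,199) and the red one at (331,109) are the wrong colour, and the eyepiece at (367,126) is too small. The case is at (372,197), the row barrels at (406,170) and (427,157), and the mat at (306,296). Next I measure them.

```bash
cat > m.py <<'E'
from h import *
for f,tops in (('scene0',[('b1',348,155,.1),('b2',212,262,.1),('ra',427,149,.15),('rb',406,163,.15)]),('side0',[('b1',266,217,.1),('ra',178,201,.15),('rb',206,187,.15)])):
    s=load(f); P=cloud(s); g=cv2.cvtColor(s['im'],cv2.COLOR_RGB2HSV)
    print(f)
    for n,u,v,z in tops:
        w=P[v-16:v+17,u-16:u+17].reshape(-1,3); c=plane(s,[[u,v]],z)[0]
        k=(abs(w[:,2]-z)<.012)&(np.hypot(*(w-c)[:,:2].T)<.045)
        q=w[k]; print(n,k.sum(),'ray',c.round(3), 'mid',((q.max(0)+q.min(0))/2).round(3),'circ',np.round(cv2.minEnclosingCircle(q[:,:2].astype(np.float32)) if k.sum()>3 else 0,3) if 0 else [np.round(x,3) for x in cv2.minEnclosingCircle(q[:,:2].astype(np.float32))] if k.sum()>3 else None)
    m=((g[:,:,2]<45)&(abs(P[:,:,2])<.02)).astype(np.uint8)
    for c in sorted(cv2.findContours(m,0,1)[0],key=cv2.contourArea)[-3:]:
        uv=c.reshape(-1,2); r=cv2.minAreaRect(plane(s,uv,.006)[:,:2].astype(np.float32)); print('mat?',uv.mean(0).round(),np.round(r[0]+r[1]+(r[2],),3))
    x0=plane(s,[[390,200]] if f=='scene0' else [[225,215]],.05)[0]; print('shelf~',x0.round(3))
    near=np.hypot(P[:,:,0]-x0[0],P[:,:,1]-x0[1])<.25
    for n,lo,hi in(('board',.04,.06),('casetop',.118,.133),('handle',.14,.175)):
        k=near&(P[:,:,2]>lo)&(P[:,:,2]<hi); 
        n_,L,st,ce=cv2.connectedComponentsWithStats(k.astype(np.uint8))
        for i in range(1,n_):
            if st[i,4]<40: continue
            q=P[L==i]; r=cv2.minAreaRect(q[:,:2].astype(np.float32)); print(n,st[i,4],ce[i].round(),np.round(r[0]+r[1]+(r[2],),3),'z',np.median(q[:,2]).round(3))
    lab=(near&(g[:,:,2]>150)&(g[:,:,1]<40)&(abs(P[:,:,2]-.05)<.01)).astype(np.uint8)
    for c in cv2.findContours(lab,0,1)[0]:
        if cv2.contourArea(c)>8: print('label',c.reshape(-1,2).mean(0).round(), plane(s,c,.05).mean(0).round(3))
E
python3 m.py
```

```text
scene0
b1 276 ray [0.436 0.161 0.1  ] mid [0.438 0.161 0.097] circ [array([0.439, 0.161]), np.float64(0.03)]
b2 416 ray [ 0.399 -0.318  0.1  ] mid [ 0.404 -0.324  0.097] circ [array([ 0.404, -0.324]), np.float64(0.03)]
ra 296 ray [0.607 0.288 0.15 ] mid [0.607 0.291 0.146] circ [array([0.605, 0.29 ]), np.float64(0.03)]
rb 310 ray [0.592 0.21  0.15 ] mid [0.594 0.212 0.147] circ [array([0.595, 0.212]), np.float64(0.03)]
mat? [ 2. 58.] [-8.5400e-01 -2.6200e-01  2.5000e-02  1.0400e-01  6.2771e+01]
mat? [24. 40.] [-0.891 -0.167  0.088  0.127 45.73 ]
mat? [305. 298.] [ 0.601 -0.204  0.151  0.212 11.253]
shelf~ [0.601 0.148 0.05 ]
board 1600 [392. 205.] [ 0.59   0.172  0.357  0.111 81.12 ] z 0.048
board 78 [347. 172.] [4.4800e-01 1.4800e-01 5.5000e-02 2.7000e-02 3.7467e+01] z 0.051
board 58 [309. 208.] [ 4.5000e-01 -1.6000e-02  5.0000e-02  1.6000e-02  6.7702e+01] z 0.049
casetop 70 [424. 160.] [ 0.611  0.275  0.055  0.025 16.786] z 0.124
casetop 69 [404. 174.] [ 0.6    0.197  0.055  0.027 24.635] z 0.124
casetop 1102 [373. 195.] [5.7400e-01 9.5000e-02 1.4800e-01 8.6000e-02 8.6533e+01] z 0.
[... 1081 characters left out ...]
ard 47 [292. 257.] [3.2900e-01 1.9600e-01 6.0000e-03 2.8000e-02 8.4592e+01] z 0.05
casetop 883 [245. 178.] [ 0.572  0.097  0.148  0.089 86.3  ] z 0.123
casetop 110 [207. 198.] [5.7800e-01 2.2300e-01 5.6000e-02 2.8000e-02 5.6083e+01] z 0.125
casetop 108 [179. 211.] [5.9200e-01 3.0300e-01 5.4000e-02 2.7000e-02 5.4588e+01] z 0.125
handle 339 [243. 164.] [5.7200e-01 9.9000e-02 1.1300e-01 2.0000e-02 8.5746e+01] z 0.163
handle 292 [205. 187.] [ 0.591  0.215  0.055  0.058 45.721] z 0.147
handle 297 [176. 200.] [0.604 0.294 0.054 0.056 9.807] z 0.148
label [193. 238.] [0.561 0.299 0.05 ]
label [220. 224.] [0.549 0.219 0.05 ]
label [311. 204.] [0.416 0.016 0.05 ]
label [269. 198.] [0.524 0.062 0.05 ]
```

```bash
cat >> h.py <<'E'
def ori(jaw_deg): return [0,np.pi/2,np.radians(jaw_deg-90)]
C=np.array([.588,.172]); A=np.radians(81.2); ey=np.array([np.cos(A),np.sin(A)])
P3=C-.04*ey; P4=C-.12*ey
E
python3 - <<'E'
from h import *
s=load('scene0');P=cloud(s);im=s['im']
print(plane(s,[[301,250],[352,278],[312,344],[258,310]],.006)[:,:2].round(3).tolist())
k=(P[:,:,2]>.03)&(P[:,:,2]<.12)&(P[:,:,0]>.2)&(P[:,:,0]<.75)&(abs(P[:,:,1])<.5)
n,L,st,ce=cv2.connectedComponentsWithStats(k.astype(np.uint8))
for i in range(1,n):
    if st[i,4]<40: continue
    q=P[L==i]; t=q[q[:,2]>np.percentile(q[:,2],90)-.006]; print(ce[i].round(),'top',t[:,2].max().round(3),t[:,:2].min(0).round(3),t[:,:2].max(0).round(3))
print('P3,P4',P3,P4)
for nm,p,js in (('case',(.573,.096,.25),(-4,176)),('mat',(.601,-.204,.25),(11,191)),('P3',(*P3,.3),(-9,171)),('b1',(.438,.162,.2),(-9,171,20,-60)),('b2',(.404,-.324,.2),(-9,171,-40,140))):
    for j in js:
        q=inverse_kinematics(p,ori(j)); print(nm,j,None if q is None else np.round(q,2))
a=cv2.resize(im[95:345,190:450],None,fx=2.3,fy=2.3,interpolation=cv2.INTER_CUBIC); cv2.imwrite('pics/crop.png',a[:,:,::-1])
E
```

```text
[[0.505, -0.115], [0.659, -0.087], [0.696, -0.285], [0.538, -0.311]]
[331. 106.] top 0.104 [0.226 0.276] [0.28  0.329]
[367. 124.] top 0.08 [0.359 0.304] [0.402 0.348]
[321. 142.] top 0.107 [0.299 0.14 ] [0.355 0.197]
[348. 163.] top 0.106 [0.411 0.132] [0.466 0.188]
[390. 201.] top 0.12 [0.527 0.019] [0.635 0.292]
[265. 197.] top 0.105 [ 0.315 -0.111] [ 0.368 -0.055]
[306. 202.] top 0.07 [ 0.399 -0.039] [0.46  0.019]
[268. 242.] top 0.055 [ 0.401 -0.208] [ 0.471 -0.128]
[214. 271.] top 0.105 [ 0.377 -0.352] [ 0.432 -0.297]
P3,P4 [0.58188057 0.13247086] [0.5696417  0.05341259]
case -4 [ 0.03  0.1   1.62 -0.    1.42  0.1 ]
case 176 None
mat 11 [-0.45  0.23  1.48 -0.    1.43 -0.64]
mat 191 [-0.45  0.23  1.48  0.    1.43  2.5 ]
P3 -9 [ 0.09  0.12  1.52 -0.    1.51  0.25]
P3 171 None
b1 -9 [ 0.19 -0.14  1.96 -0.    1.32  0.34]
b1 171 None
b1 20 [ 0.19 -0.14  1.96 -0.    1.32 -0.16]
b1 -60 [ 0.19 -0.14  1.96 -0.    1.32  1.23]
b2 -9 [-0.83 -0.01  1.84 -0.    1.32 -0.67]
b2 171 [-0.83 -0.01  1.84 -0.    1.32  2.47]
b2 -40 [-0.83 -0.01  1.84 -0.    1.32 -0.13]
b2 140 None
```

View pics/crop.png

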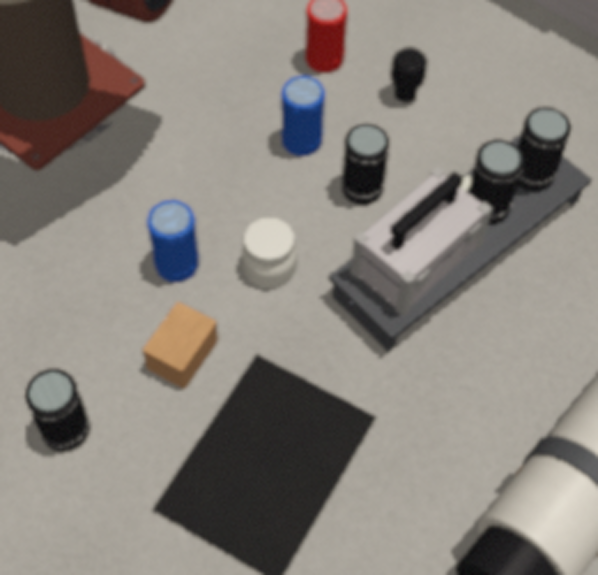

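The crop confirms it: the two black, glass-topped barrels on the table are the ones meant, at crop (365,160) and (57,408). The mat centre is (0.600, -0.202) with its y axis at about 100°. Now the case.

```bash
python3 - <<'E'
from h import *
x,y=.573,.097
gripper_to(.06,40)
movep([x,y,.24],ori(-4.5)); print(observe()['time_s'])
print('hit',move_l([x,y,.142],.12,max_force=10)); 
gripper_to(0.0,40); o=observe(); print(o['opening'],o['eef_pos'])
print('lift'); move_l([x,y,.17],.06); hold(.2); o=observe(); print(o['ft_force'],o['opening'])
move_l([x,y,.215],.1)
snap('scene','lift'); print(observe()['time_s'])
E
```

```text
3.0833
hit False
0.01523856052148171 [0.57365125 0.09697081 0.14263731]
lift
[-0.46135898  0.61715561 -4.8595744 ] 0.015287212064120443
5.9833
```

View pics/lift.png

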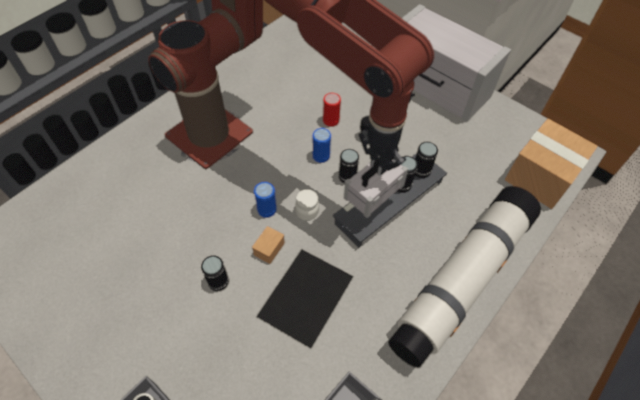

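The case hangs level at (378,187), clear of the board, and row_b is untouched. Next, carry it to the mat.

```bash
python3 - <<'E'
from h import *
mx,my=.600,-.202
move_l([mx,my,.215],.18,rotation=ori(10))
move_l([mx,my,.115],.1)
print('hit',move_l([mx,my,.092],.025,max_force=4)); o=observe(); print(o['eef_pos'],o['ft_force'])
gripper_to(.03); hold(.1); gripper_to(.06); hold(.3)
move_l([mx,my,.22],.15); snap('scene','placed'); print(observe()['time_s'])
s=load('placed');P=cloud(s)
near=np.hypot(P[:,:,0]-mx,P[:,:,1]-my)<.13
for lo,hi in((.068,.09),(.1,.14)):
    k=near&(P[:,:,2]>lo)&(P[:,:,2]<hi); n,L,st,ce=cv2.connectedComponentsWithStats(k.astype(np.uint8))
    for i in range(1,n):
        if st[i,4]>60: q=P[L==i]; r=cv2.minAreaRect(q[:,:2].astype(np.float32)); print(st[i,4],ce[i].round(),np.round(r[0]+r[1]+(r[2],),3),np.median(q[:,2]).round(3))
E
```

```text
hit True
[ 0.60027946 -0.20187143  0.09849704] [ 1.93073515 -0.03896625  4.39000146]
11.725
1506 [304. 287.] [ 0.6   -0.204  0.085  0.145 10.783] 0.079
291 [302. 280.] [ 0.6   -0.208  0.017  0.1   10.465] 0.122
```

View pics/placed.png

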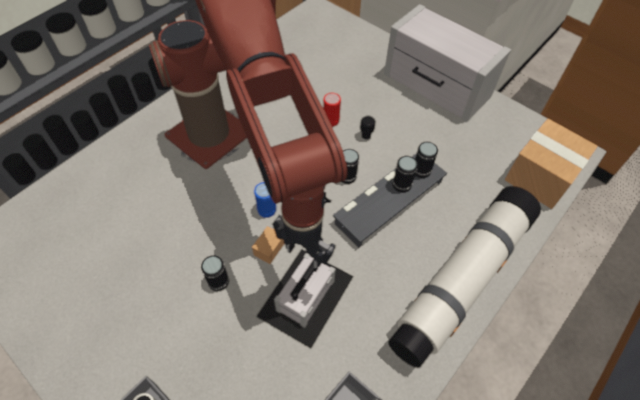

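The case stands square on the mat at (304,287), centre (0.600, -0.204), 10.8°. The labels are now visible at (349,206), (371,189) and (391,175). I pick barrel_1 and refine the places from the labels.

```bash
python3 - <<'E'
from h import *
s=load('placed');P=cloud(s);g=cv2.cvtColor(s['im'],cv2.COLOR_RGB2HSV)
loc=lambda p:np.round([(p[...,:2]-C)@np.array([ey[1],-ey[0]]),(p[...,:2]-C)@ey],4)
m=((g[:,:,2]>150)&(g[:,:,1]<50)).astype(np.uint8);m[:,:335]=0;m[:,400:]=0;m[:165]=0;m[220:]=0
for c in cv2.findContours(m,0,1)[0]:
    if cv2.contourArea(c)>8: mo=cv2.moments(c); print('label',loc(plane(s,[[mo['m10']/mo['m00'],mo['m01']/mo['m00']]],.05)[0]))
k=(abs(P[:,:,2]-.05)<.008)&(np.hypot(P[:,:,0]-C[0],P[:,:,1]-C[1])<.25)&(P[:,:,0]>.51)
n,L,st,ce=cv2.connectedComponentsWithStats(k.astype(np.uint8));i=1+st[1:,4].argmax()
r=cv2.minAreaRect(P[L==i][:,:2].astype(np.float32));print('board',r)
x,y=.437,.162
gripper_to(.078,30)
movep([x,y,.19],ori(-8.8)); print(observe()['time_s'])
print('hit',move_l([x,y,.046],.12,max_force=8)); gripper_to(.03,30); o=observe(); print(o['opening'],o['eef_pos'])
move_l([x,y,.075],.06); move_l([x,y,.24],.2); o=observe(); print(o['opening'],o['ft_force'],o['time_s'])
E
```

```text
label [-0.0729 -0.0472]
board ((0.5876138210296631, 0.17253410816192627), (0.3553313612937927, 0.11404872685670853), 81.95034790039062)
13.5333
hit False
0.055506755366868825 [0.43776242 0.16217655 0.04694799]
0.05577605782576742 [-0.20036813  0.66559626 -2.11827331] 16.8167
```

```bash
cat > place.py <<'E'
from h import *
def place(T,zg):
    x,y=T
    move_l([x,y,.24],.2,rotation=ori(-8.8)); move_l([x,y,zg+.062],.12)
    print('hit',move_l([x,y,zg+.043],.025,max_force=4)); o=observe(); print(o['eef_pos'])
    gripper_to(.063); hold(.1); gripper_to(.078); hold(.1)
    move_l([x,y,.22],.18); print(observe()['time_s'])
E
python3 - <<'E'
from place import *
place(P3,.0465)
x,y=.403,-.323
movep([x,y,.19],ori(-8.8)); snap('scene','one')
s=load('one');g=cv2.cvtColor(s['im'],cv2.COLOR_RGB2HSV);P=cloud(s)
k=(abs(P[:,:,2]-.147)<.01)&(P[:,:,0]>.52)&(P[:,:,0]<.66)&(P[:,:,1]>.0)&(P[:,:,1]<.35)
n,L,st,ce=cv2.connectedComponentsWithStats(k.astype(np.uint8))
for i in range(1,n):
    if st[i,4]>100: print(ce[i].round(),np.round(cv2.minEnclosingCircle(P[L==i][:,:2].astype(np.float32))[0],4))
m=((g[:,:,2]>150)&(g[:,:,1]<50)).astype(np.uint8)
n,L,st,ce=cv2.connectedComponentsWithStats(m)
for i in range(1,n):
    if 8<st[i,4]<150 and 330<ce[i][0]<430 and 150<ce[i][1]<220:
        p=plane(s,[ce[i]],.05)[0,:2]-C; print('label',ce[i].round(),st[i,4],np.round([p@[ey[1],-ey[0]],p@ey],4))
print(observe()['time_s'])
E
```

```text
hit True
[0.58222312 0.1324273  0.09676559]
21.0667
[427. 150.] [0.6075 0.292 ]
[407. 164.] [0.5937 0.2111]
[385. 180.] [0.5827 0.1309]
label [407. 163.] 103 [-0.044   0.1092]
label [386. 179.] 117 [-0.0422  0.0203]
22.9
```

View pics/one.png

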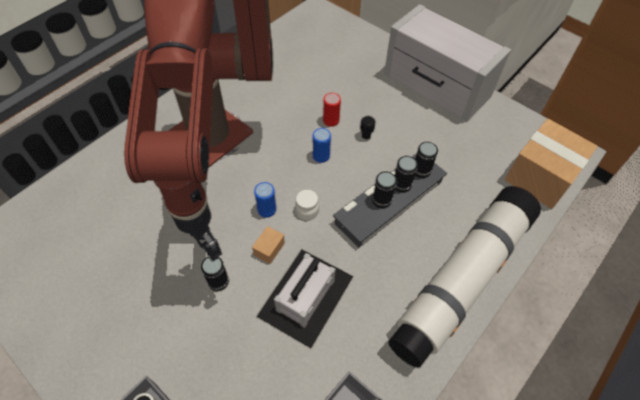

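Three barrels stand in line at 80 mm pitch, tops at (427,150), (407,164) and (385,180). Now barrel_2 into place 4.

```bash
python3 - <<'E'
from place import *
x,y=.404,-.324
print('hit',move_l([x,y,.046],.12,max_force=8)); gripper_to(.03,30); o=observe(); print(o['opening'],o['eef_pos'])
move_l([x,y,.075],.06); move_l([x,y,.25],.2); o=observe(); print(o['opening'],o['ft_force'],o['time_s'])
place(np.array([.570,.0522]),.0465)
movep([.45,-.35,.3],ori(10)); hold(.3)
for f in('scene','side'):
    snap(f,f+'E');s=load(f+'E');P=cloud(s)
    k=(abs(P[:,:,2]-.147)<.01)&(P[:,:,0]>.52)&(P[:,:,0]<.66)&(P[:,:,1]>.0)&(P[:,:,1]<.35)
    n,L,st,ce=cv2.connectedComponentsWithStats(k.astype(np.uint8))
    for i in range(1,n):
        if st[i,4]>100: print(ce[i].round(),np.round(cv2.minEnclosingCircle(P[L==i][:,:2].astype(np.float32))[0],4))
print(observe()['time_s'])
a=np.vstack([cv2.imread('pics/sceneE.png')[90:350,180:480],cv2.imread('pics/sideE.png')[100:340,100:400]]) 
b=np.hstack([cv2.imread('pics/sceneE.png')[90:350,180:480],cv2.imread('pics/sideE.png')[90:350,120:420]])
cv2.imwrite('pics/end.png',cv2.resize(b,None,fx=1.33,fy=1.33,interpolation=cv2.INTER_CUBIC))
E
```

```text
hit False
0.05514151969042276 [ 0.40436011 -0.32452238  0.04694398]
0.055228821730539036 [ 0.06676904  0.1157926  -3.42135207] 26.2417
hit True
[0.5697951  0.05232646 0.0967224 ]
31.8083
[427. 150.] [0.6067 0.2905]
[407. 165.] [0.5937 0.2109]
[385. 180.] [0.5826 0.1324]
[362. 197.] [0.5691 0.0509]
[257. 162.] [0.5674 0.0566]
[231. 174.] [0.5814 0.1351]
[205. 188.] [0.5916 0.2168]
[176. 201.] [0.6022 0.295 ]
33.7833
```

View pics/end.png

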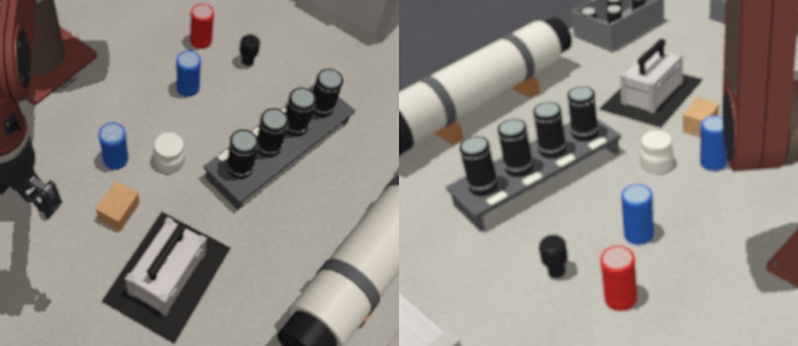

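The pictures show four upright barrels in one straight row, one at each label. The case is square in the middle of the mat, and the jar, carton and eyepiece have not moved. Handing in.

```bash
python3 -c "
from plant import *
job_done(); print(observe()['time_s'])"
```

```text
the job is handed in; nothing more can be done
the job is handed in; nothing more can be done
```

The job is handed in at about 34 s of the 72 s allowed; the hand-in reports no verdict. I lifted the case by its handle and set it on the mat. Then I stood barrel_1 on place 3 and barrel_2 on place 4. All three were lowered slowly until they touched down, before I opened the gripper.

**Case:** measured right after placing, its centre is about 2 mm from the mat centre and within about 1° of square. I didn't re-measure it at the end, but it looked unchanged in the last pictures.

**Barrels:** all four stand upright in one straight row, 79–82 mm apart. The two new ones are within about 3–4 mm of their places in both views.

**Other stock:** row_a and row_b read within about 3 mm of their first measurements. I checked the jar, carton and eyepiece only by eye in the last pictures, and they had not visibly moved.

**Disagreements:** the two cameras differ by up to about 6 mm along the row. My two attempts to locate the labels by colour didn't work: the first picked up something else in the mask, the second picked up barrel tops. The places therefore come from the board outline and the existing row, and the last pictures show a barrel at each label.

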